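# Open the filter unit on the rework bench

## Robot

A 6-joint arm with a two-finger parallel gripper is mounted at the origin on the work surface. World frame = base frame: x ahead of the robot, y to its left, z up, the work surface at z = 0. Lengths are in mm, angles in rad, forces in N, time in s.
With the tool pointing down it reaches from about 350 to 775 mm from the base axis. Payload 7.3 kg.
Tool frame: the origin (TCP) lies on the front face of the gripper's body, between the roots of the fingers; the fingertips stand 66 mm ahead of it and the grasp point (between the pads) lies 47 mm ahead of it (bot.tip_extent is the distance from the TCP to the fingertips, in mm); z points along the fingers, y is the line along which they close (so a half turn about z gives the same grasp; the last joint's range is limited). The gripper opens to 92 mm and grips with 3 to 60 N. Pads are 19 mm wide; open, the fingers measure 130 mm over their backs; the gripper's body (75 mm by 190 mm) begins 47 mm behind the grasp point.
Start: joints at [-1.254, 0.342, 1.524, -0, 1.275, -0.146], TCP at [234.411, -469.776, 292.241] pointing down, gripper open.
Joint ranges: [-2.53, 2.53], [-0.77, 2.02], [0.04, 2.7], [-1, 4.14], [0.28, 2.66], [-3.11, 3.11]. Speed limits (rad/s): [2.57, 2.57, 3.14, 3.14, 3.14, 3.14].

## Interface

Orientations are given as [roll, pitch, yaw] about the fixed x, y, z axes, in that order (R = Rz(yaw) Ry(pitch) Rx(roll)).
In Python, from plant import readout, viewer, order, bot gives the robot as it stands.
- The arm moves only by the shell command python3 -m creep 'ROWS'. ROWS is text: rows parted by semicolons, each of 7 numbers parted by spaces: the shift along the world's x, y, z in m, then the turn, a rotation vector about the world's x, y, z in rad, then the opening in per cent of the stroke, from 0 (shut) to 100 (fully open). A call has 1 to 8 rows; each row shifts and turns the commanded pose from where the row before left it; what a row does not reach is not made up. A row lasts 1/12 s, in which the tool goes at most 41.7 mm and 7.16 degrees, less where a joint would pass 70% of its speed; a pose out of reach is approached as far as the arm can. A call is refused whole if a number of a shift passes 0.0417 or a number of a turn 0.125, either way. A call with a gripper value outside its range is refused whole. The fingers move at their own pace and stop on an object; the grip force is fixed at half the most. Time passes only in rows, so rows that do not move let the fingers close. It gives the time, the measured TCP pose, the force, the opening and the grip force at its end, in the units of the state.
- readout.get_obs(): the state, without advancing time (a new reading comes with each control period).
- viewer.capture(name): name is "scene" or "top" or "wrist"; returns the picture (384x512x3 uint8, red, green, blue); there is no depth.
- viewer.camera_info(name): a dict with "fx", "fy", "cx", "cy" (pixels), "origin" and "rotation" of the camera in the world. Camera axes: x right, y up, looking along -z (the intrinsics and any distortion apply to the point x, -y, -z); pixel columns grow to the right and rows downward; lengths in mm; the calibration is good to about 2 mm. A picture is of the moment at which its call begins: read the wrist's pose just before it. camera_info takes no time and is no camera call; for the wrist camera it gives the pose at the moment of the call.
- order.close_job(): hands the job in; it is judged then, once.
The state is a dict: "time": time; "joint_positions": joint angles; "dq": joint speeds; "tau": joint torques, N m; "tool_pos": TCP position; "tcp_rot": TCP orientation; "contact_force": force on the tool from outside, world axes, zero at the start; "moment": the same for the moment, N m; "grip_width": finger opening in mm; "finger_force": force on a finger pad.
Only numpy, scipy, OpenCV 4.12 (cv2) and the standard library are available. Lean on these libraries where they do the work, as an engineer would, in place of code of your own. Each camera call takes 0.05 s, during which the arm holds its last target. There are 200 camera calls.

## Task

Open the bench filter unit for a filter change: press the metal snap tab fully in, then push the released cover along its rails, over the tab, until the filter is wholly uncovered. Leave the cover lying flat on the unit's ledge between the rails, not hanging over the end. Only press and push with the fingertips: do not lift or carry the cover, and leave the small things beside the unit where they stand.

Things in the scene. Friction and masses are not known exactly. Their poses are not given: they have to be found in the camera images.
- unit: Black flat housing fixed to the bench, 270 (x) x 150 (y) x 60 mm. Origin: centre of its underside; its x axis is the way the cover is pushed off, z up. Deck 60 mm above the bench, bare from x = -135 to -91 mm (room for a fingertip behind the cover). Two rails along x at y = +-56 mm (10 mm high, 8 thick, x = -90 to 135) guide the cover with 2 mm play a side.
- cover: Loose grey cover, 130 to 250 g, 90 (x) x 100 (y) mm. Origin: centre of its underside, axes as the unit's. It stands on the deck on two 5 mm runners; plate top 13 mm above the deck. Seated, its origin is at about x = -46 mm in the unit's frame and the tab blocks its front edge. It slides with dry friction (up to 3 N) and stops when no longer pushed.
- rib_back (a point): Where to push: middle of the rear (-x) face of the cover's upright rib, 45 mm behind the cover's origin and 22 mm above the deck. The rib is 50 mm wide (y), 8 mm thick, flush with the cover's rear edge, and its top is 31 mm above the deck.
- filter (a point): Top centre of the white pleated filter in the unit, 65 (x) x 72 (y) mm, from x = -80 to -15 mm in the unit's frame, 6 mm below the deck; hidden under the cover at first. It is wholly uncovered once the cover's origin is beyond x = +30 mm in the unit's frame.
- ledge_end (a point): Middle of the open end of the flat ledge, x = +135 mm in the unit's frame, at deck height. There is no stop: the cover overhangs the end when its origin is beyond x = +90 mm.
- tab_top (a point): Where to press: top of the steel snap tab, on the unit's centre line, x = 26 mm in the unit's frame, 27 mm ahead of the seated cover's front edge. The tab is 40 (x) x 30 (y) mm, from x = 1 to 41 mm; its top is 12 mm above the deck when out, 3 mm above it when fully in. Pressed straight down; the point moves with it.
- tab (a joint): How far the snap tab is pressed in, m: 0 to 0.001 at the start, 0.009 fully in against a stop. It takes about 5 N (plus a little with speed) to move, and stays in where it is left. The cover is free to pass over it from 0.007 on.
- nozzle: Steel hot-air nozzle, 44 mm wide, 46 mm high, standing loose on the bench beside the unit; origin at its foot. Not to be disturbed.
- jar: Small closed jar, 42 mm wide, 52 mm high, standing loose on the bench beside the unit; origin at its foot. Not to be disturbed.
- star_knob: Black star-shaped clamp knob on a steel hub, 42 mm wide, 28 mm high, standing loose on the bench beside the unit; origin at its foot. Not to be disturbed.
Things that resemble listed ones, but are neither listed nor needed, are in the scene too. Several things have the shape of the cover; the one meant has the colours described above.

How it is judged:
By the outcome, as a careful person would: the job done as asked, in the order asked, and still so for the second after the job is handed in, with the robot touching nothing.
It also fails if it takes over 45 s, if anything falls off the work surface, if the arm or the gripper's body presses on something with over 40 N, if the wrist force passes 120 N, or if a joint passes its speed limit or range.

## Working session

There is one attempt and no reset: what is moved stays moved. The work goes in short steps, Python scripts to look and compute and a shell command to move; the robot and the scene stay as the last step left them, time stands still between calls to the robot, and variables do not carry over. Pictures are saved under pics/ and viewed, at most 10 in all, crops included, and the job is handed in when it is done.

```bash
ls; mkdir -p pics
python3 - <<'E'
from plant import readout, viewer, bot
import cv2, numpy as np
print(readout.get_obs()); print(bot.tip_extent)
ims=[]
for n in("scene","top"):
    im=viewer.capture(n)[:,:,::-1]; cv2.imwrite(f"pics/{n}0.png",im); print(n,viewer.camera_info(n)); ims.append(im)
E
```

```text
pics
{'time': 0.0, 'joint_positions': array([-1.25404780e+00,  3.42720396e-01,  1.52505020e+00, -8.15656171e-06,
        1.27537596e+00, -1.46001044e-01]), 'dq': array([-0.00044797, -0.00089773,  0.00020226, -0.00092813,  0.00062019,
        0.0008536 ]), 'tau': array([ 1.97278525e-03, -4.31242919e+01, -2.44212663e+01,  7.19079142e-02,
        5.60267537e-02, -1.26455443e-04]), 'tool_pos': array([ 234.2836399 , -469.47303533,  291.53450772]), 'tcp_rot': array([-3.14005415e+00, -2.18349446e-04,  4.62751780e-01]), 'contact_force': array([-0.22811606, -0.26355507, -1.19252676]), 'moment': array([-0.05870503,  0.03145752, -0.0244444 ]), 'finger_force': 0.0, 'grip_width': 91.72704468061356}
65.5
scene {'fx': 419.22304675109365, 'fy': 419.22304675109365, 'cx': 255.48984028661704, 'cy': 194.2737985274852, 'origin': array([1066.5187316 ,  156.71404364,  692.89782311]), 'rotation': array([ 0.6740993 , -0.0119848 ,  1.99150928])}
top {'fx': 374.26278374358463, 'fy': 374.26278374358463, 'cx': 255.23766139713925, 'cy': 190.74144696225022, 'origin': array([508.55099443, -43.06017607, 927.49790937]), 'rotation': array([ 0.07533375,  0.0439355 , -1.56068502])}
```

View pics/scene0.png

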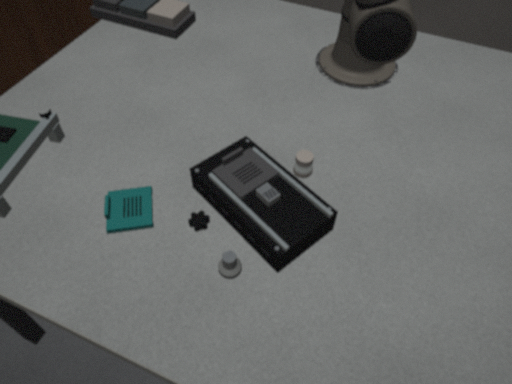

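View pics/top0.png

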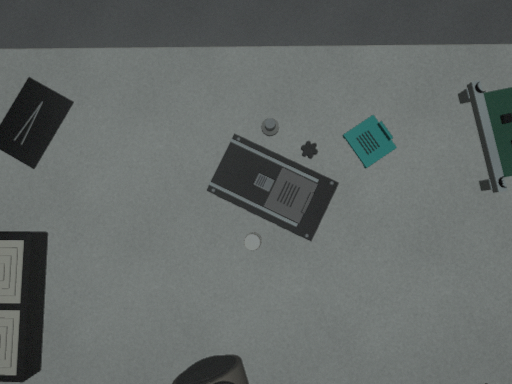

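Candidates for the cover: the grey one on the black unit, at scene (248,172) and top (290,193), and a teal lookalike on the bench, at scene (129,208) and top (370,142). I choose the grey one. Candidates for the tab: the light grey block at scene (268,194) and top (263,182). The unit's bare rear end is at top (322,210) and its ledge end at top (222,162). Next is a close crop to check this, with masks.

```bash
cat > h.py <<'E'
import numpy as np, cv2
from scipy.spatial.transform import Rotation as R
from plant import viewer
def ray(ci,uv):
    d=np.array([(uv[0]-ci['cx'])/ci['fx'],-(uv[1]-ci['cy'])/ci['fy'],-1.])
    return np.array(ci['origin']),R.from_euler('xyz',ci['rotation']).as_matrix()@d
def plane(ci,uv,z):
    o,d=ray(ci,uv); return o+d*(z-o[2])/d[2]
def tri(c1,u1,c2,u2):
    (o,d),(p,e)=ray(c1,u1),ray(c2,u2)
    s=np.linalg.lstsq(np.c_[d,-e],p-o,rcond=None)[0]
    a,b=o+s[0]*d,p+s[1]*e
    return (a+b)/2,np.linalg.norm(a-b)
def proj(ci,P):
    q=R.from_euler('xyz',ci['rotation']).as_matrix().T@(np.asarray(P,float)-ci['origin'])
    return np.array([ci['cx']-ci['fx']*q[0]/q[2],ci['cy']+ci['fy']*q[1]/q[2]])
E
python3 - <<'E'
import cv2,numpy as np
a=cv2.imread('pics/scene0.png')[130:275,180:345]; b=cv2.imread('pics/top0.png')[110:255,200:345]
f=lambda x,k:cv2.resize(np.clip(x*1.6,0,255).astype('uint8'),None,fx=k,fy=k,interpolation=cv2.INTER_CUBIC)
A,B=f(a,2.55),f(b,2.55)
cv2.imwrite('pics/crop.png',np.hstack([A,B])[:, :800]); print(A.shape,B.shape)
from h import *
for n in('scene','top'):
    im=cv2.imread(f'pics/{n}0.png'); g=cv2.cvtColor(im,cv2.COLOR_BGR2GRAY)
    m=(g<75).astype('uint8')
    m=cv2.morphologyEx(m,cv2.MORPH_CLOSE,np.ones((5,5)))
    cs,_=cv2.findContours(m,0,2)
    x,y=(262,200) if n=='scene' else (275,187)
    for c in cs:
        if 300<cv2.contourArea(c)<20000:
            r=cv2.minAreaRect(c); print(n,cv2.contourArea(c),np.round(cv2.boxPoints(r)).tolist(),np.round(r[1]))
ci=viewer.camera_info('top')
P=[plane(ci,u,60) for u in((235,135),(338,183),(311,240),(208,190))]
print(np.round(P))
E
```

```text
(370, 421, 3) (370, 370, 3)
scene 7556.5 [[-0.0, 296.0], [173.0, 296.0], [173.0, 383.0], [0.0, 383.0]] [ 87. 173.]
scene 388.5 [[118.0, 198.0], [141.0, 194.0], [145.0, 215.0], [122.0, 219.0]] [22. 24.]
scene 10315.5 [[182.0, 176.0], [248.0, 110.0], [349.0, 212.0], [282.0, 278.0]] [143.  93.]
scene 1022.0 [[-0.0, 115.0], [38.0, 115.0], [38.0, 168.0], [0.0, 168.0]] [53. 38.]
scene 940.5 [[-15.0, 207.0], [44.0, 107.0], [71.0, 123.0], [12.0, 223.0]] [ 31. 116.]
scene 9259.0 [[285.0, 0.0], [511.0, 0.0], [511.0, 73.0], [285.0, 73.0]] [ 73. 226.]
scene 7768.5 [[-0.0, 0.0], [195.0, 0.0], [195.0, 95.0], [0.0, 95.0]] [ 95. 195.]
top 1530.0 [[172.0, 355.0], [248.0, 355.0], [248.0, 383.0], [172.0, 383.0]] [28. 76.]
top 3799.5 [[-0.0, 231.0], [47.0, 231.0], [47.0, 383.0], [0.0, 383.0]] [152.  47.]
top 7254.0 [[206.0, 191.0], [234.0, 132.0], [339.0, 183.0], [311.0, 241.0]] [116.  65.]
top 3205.0 [[458.0, 192.0], [458.0, 82.0], [511.0, 82.0], [511.0, 192.0]] [ 53. 110.]
top 3798.5 [[-13.0, 142.0], [27.0, 75.0], [73.0, 102.0], [33.0, 170.0]] [53. 79.]
[[ 705.   45.   60.]
 [ 593. -195.   60.]
 [ 462. -133.   60.]
 [ 575.  106.   60.]]
```

View pics/crop.png

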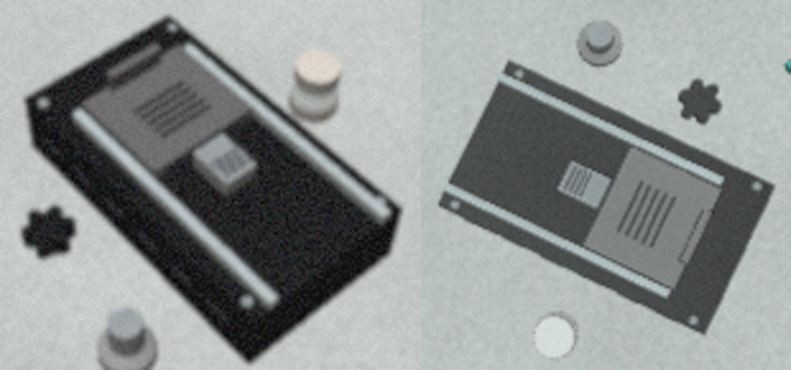

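The crop confirms it: grey cover with a rear rib, the tab ahead of it, and the rails on both sides. Screws show in both views: scene crop (43,103), (172,27), (247,301), (381,202) and top crop (757,186), (693,320), (518,74), (455,205). I'll triangulate these, along with the tab top corners.

```bash
cat > m.py <<'E'
from h import *
cs,ct=viewer.camera_info('scene'),viewer.camera_info('top')
S=lambda u,v:(u/2.55+180-.3,v/2.55+130-.3); T=lambda u,v:((u-421)/2.55+200-.3,v/2.55+110-.3)
pr={'rearR':((43,103),(757,186)),'rearL':((172,27),(693,320)),'endR':((247,301),(518,74)),'endL':((381,202),(455,205)),
'tabctr':((225,157),(585,183)),'coverFR':((155,170),(630,150)),'coverFL':((248,118),(586,245))}
W={}
for k,(s,t) in pr.items():
    p,e=tri(cs,S(*s),ct,T(*t)); W[k]=p; print(k,np.round(p,1),round(e,1))
p=[plane(ct,T(*pr[k][1]),60)[:2] for k in('rearR','rearL','endR','endL')]
c=np.mean(p,0); d=(p[2]+p[3]-p[0]-p[1])/2; w=(p[1]+p[3]-p[0]-p[2])/2
print('screw ctr',c,'len',np.linalg.norm(d),'yaw',np.arctan2(d[1],d[0]),'wid',np.linalg.norm(w),np.arctan2(w[1],w[0])-np.pi/2)
B=np.array([plane(ct,u,60)[:2] for u in((206,191),(234,132),(339,183),(311,241))])
print('box ctr',B.mean(0),cv2.minAreaRect(B.astype('f4')))
ps=[plane(cs,S(*pr[k][0]),60)[:2] for k in('rearR','rearL','endR','endL')]
c2=np.mean(ps,0); d=(ps[2]+ps[3]-ps[0]-ps[1])/2; print('scene ctr',c2,np.linalg.norm(d),np.arctan2(d[1],d[0]))
print('tab from top z72',plane(ct,T(585,183),72),'scene',plane(cs,S(225,157),72))
E
python3 m.py
```

```text
rearR [ 593.3 -179.3   57.9] 2.9
rearL [ 471.9 -121.9   58. ] 2.0
endR [696.1  39.   59.8] 1.5
endL [574.4  96.2  57.1] 2.5
tabctr [593.7 -22.8  70.7] 4.1
coverFR [624.7 -64.6  68.4] 1.1
coverFL [538.7 -24.8  56.7] 2.0
screw ctr [584.21897598 -42.52840112] len 240.74843628875146 yaw 1.131199991151167 wid 134.2622589275741 1.1323851601085693
box ctr [584.22087274 -43.07910708] ((583.9786376953125, -42.029327392578125), (272.4665832519531, 153.8831024169922), 64.284423828125)
scene ctr [585.02984437 -39.80909631] 239.90656496167125 1.130956575260569
tab from top z72 [594.3000944  -24.75463025  72.        ] scene [594.03710037 -20.52329091  72.        ]
```

Unit centre is about (584.5,-41.5), yaw 1.131. That puts the tab at (595.6,-18) and rib_back at (545.7,-124). Triangulated heights fit the text: deck about 58–60, tab about 71. I'll move above the tab with the fingers closing and the tool turned to the unit's yaw.

```bash
python3 -m creep '0.0226 0.0282 -0.0055 0 0 0.042 0;0.0226 0.0282 -0.0055 0 0 0.042 0;0.0226 0.0282 -0.0055 0 0 0.042 0;0.0226 0.0282 -0.0055 0 0 0.042 0;0.0226 0.0282 -0.0055 0 0 0.042 0;0.0226 0.0282 -0.0055 0 0 0.042 0;0.0226 0.0282 -0.0055 0 0 0.042 0;0.0226 0.0282 -0.0055 0 0 0.042 0'
python3 -m creep '0.0226 0.0282 -0.0055 0 0 0.042 0;0.0226 0.0282 -0.0055 0 0 0.042 0;0.0226 0.0282 -0.0055 0 0 0.042 0;0.0226 0.0282 -0.0055 0 0 0.042 0;0.0226 0.0282 -0.0055 0 0 0.042 0;0.0226 0.0282 -0.0055 0 0 0.042 0;0.0226 0.0282 -0.0055 0 0 0.042 0;0 0 0 0 0 0 0'
python3 - <<'E'
from plant import viewer
import cv2
for n in('wrist','scene','top'): cv2.imwrite(f'pics/{n}1.png',viewer.capture(n)[:,:,::-1])
print(viewer.camera_info('wrist'))
E
```

```text
time: 0.77
tool_pos: [415.9, -242.5, 247.8]
tcp_rot: [-3.141, 0.0, 0.801]
contact_force: [0.1, -0.7, -0.0]
grip_width: 43.2
finger_force: 0.0
time: 1.43
tool_pos: [575.6, -41.9, 208.0]
tcp_rot: [-3.14, -0.002, 1.099]
contact_force: [-1.1, 0.3, 0.2]
grip_width: 0.5
finger_force: 0.0
{'fx': 309.0104011183945, 'fy': 309.0104011183945, 'cx': 252.97427552345812, 'cy': 190.56797335786402, 'origin': array([607.55329932,  19.48832569, 300.80405179]), 'rotation': array([-0.2784208 ,  0.0007655 , -0.47774135])}
```

View pics/wrist1.png

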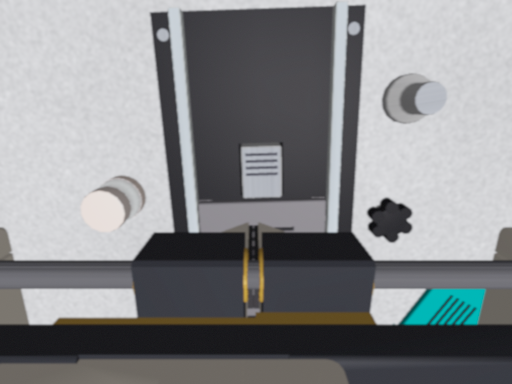

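The wrist view shows the tab top at (241..282, 143..199), the end screws at (163,35) and (354,29), and the cover's front edge at v≈200. I'll refine from these.

Run:
```python
from h import *
from plant import readout
ci=viewer.camera_info('wrist'); o=readout.get_obs(); print(o['tool_pos'],o['tcp_rot'])
a,b=plane(ci,(163,35),60),plane(ci,(354,29),60); print('screws',a,b,(a+b)/2,np.arctan2((a-b)[1],(a-b)[0])-np.pi/2)
t=[plane(ci,p,72) for p in((241,143),(281,143),(282,199),(242,199))]; print('tab',np.mean(t,0),t[0]-t[3],t[1]-t[0])
u=np.array([np.cos(1.131),np.sin(1.131)]); print('unit ctr from screws',((a+b)/2)[:2]-120*u,'from tab',np.mean(t,0)[:2]-21*u)
f,k=plane(ci,(199,201),73),plane(ci,(326,199),73); print('cover front x',[(q[:2]-[584.5,-41.5])@u for q in (f,k)])
```

```text
[573.07504509 -46.52310897 209.11688925] [-3.14032642e+00  7.58128956e-04  1.09358258e+00]
screws [571.831277    89.57466275  60.        ] [693.45706243  30.91210941  60.        ] [632.64416971  60.24338608  60.        ] 1.1213924631607486
tab [589.89074641 -28.29951047  72.        ] [19.6290485 38.5978633  0.       ] [ 26.20229898 -13.56285353   0.        ]
unit ctr from screws [581.55354781 -48.33722155] from tab [580.94988758 -47.30111681]
cover front x [np.float64(-6.882411249764149), np.float64(-8.962380408370302)]
```

The shift is explained by the arm still settling when the picture was taken; corrected for that, the unit centre is about (584,-42.5). Now over the tab and down.

```bash
python3 -m creep '0.0115 0.0138 0 0 0 0.019 0;0.011 0.0138 0 0 0 0.019 0;0 0 -0.02 0 0 0 0;0 0 -0.02 0 0 0 0;0 0 -0.02 0 0 0 0;0 0 0 0 0 0 0;0 0 0 0 0 0 0;0 0 0 0 0 0 0'
python3 - <<'E'
from plant import viewer,readout
import cv2
from h import *
print(readout.get_obs()['tool_pos'])
ci=viewer.camera_info('wrist');w=viewer.capture('wrist')[:,:,::-1]; s=viewer.capture('scene')[:,:,::-1][100:290,150:380]
cv2.imwrite('pics/near.png',np.hstack([cv2.resize(w,(400,300)),cv2.resize(s,(400,300))]))
E
```

```text
time: 2.25
tool_pos: [596.3, -20.2, 151.1]
tcp_rot: [3.14, -0.0, 1.129]
contact_force: [0.2, -0.0, -0.1]
grip_width: 0.2
finger_force: 0.0
[596.25931514 -20.18193179 151.06075499]
```

View pics/near.png

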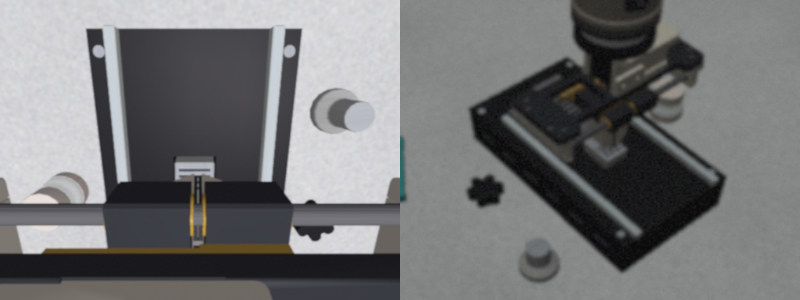

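The tip sits centred above the tab: wrist (195,165), scene crop (605,150). I'll press in small steps, watching the force.

```bash
python3 -m creep '0 0 -0.006 0 0 0 0;0 0 -0.006 0 0 0 0;0 0 -0.003 0 0 0 0;0 0 0 0 0 0 0;0 0 0 0 0 0 0'
python3 -m creep '0 0 -0.002 0 0 0 0;0 0 -0.002 0 0 0 0;0 0 -0.001 0 0 0 0;0 0 0 0 0 0 0;0 0 0 0 0 0 0'
```

```text
time: 2.77
tool_pos: [595.6, -19.1, 134.4]
tcp_rot: [-3.141, 0.0, 1.131]
contact_force: [-0.6, 0.2, 0.2]
grip_width: 0.3
finger_force: 0.0
time: 3.18
tool_pos: [595.7, -19.1, 129.6]
tcp_rot: [-3.141, 0.0, 1.131]
contact_force: [-1.9, 0.7, 3.7]
grip_width: 0.5
finger_force: 1.5
```

```bash
for i in 1; do python3 -m creep '0 0 -0.002 0 0 0 0;0 0 0 0 0 0 0;0 0 0 0 0 0 0'; done; python3 -m creep '0 0 -0.002 0 0 0 0;0 0 0 0 0 0 0;0 0 0 0 0 0 0'
```

```text
time: 3.43
tool_pos: [595.8, -19.1, 128.5]
tcp_rot: [3.142, -0.0, 1.131]
contact_force: [-4.8, 1.8, 10.4]
grip_width: 0.3
finger_force: 5.1
time: 3.68
tool_pos: [595.8, -19.0, 128.2]
tcp_rot: [3.14, -0.0, 1.131]
contact_force: [-8.6, 2.4, 22.0]
grip_width: 0.9
finger_force: 10.8
```

The force rises steeply with the tip at 62.7 mm, so the tab is on its stop. Retract, go behind the rib at height, and look.

```bash
python3 -m creep '0 0 0.015 0 0 0 0;0 0 0.025 0 0 0 0;0 0 0.025 0 0 0 0;-0.0098 -0.0206 0 0 0 0 0;-0.0098 -0.0206 0 0 0 0 0;-0.0098 -0.0206 0 0 0 0 0;-0.0098 -0.0206 0 0 0 0 0;-0.0098 -0.0206 0 0 0 0 0'; python3 -m creep '-0.0098 -0.0206 0 0 0 0 0;0 0 0 0 0 0 0;0 0 0 0 0 0 0;0 0 0 0 0 0 0;0 0 0 0 0 0 0'
python3 - <<'E'
from plant import viewer,readout
from h import *
print(readout.get_obs()['tool_pos'],viewer.camera_info('wrist'))
w=viewer.capture('wrist')[:,:,::-1]; s=viewer.capture('scene')[:,:,::-1][100:290,150:380]
cv2.imwrite('pics/w2.png',w)
cv2.imwrite('pics/near2.png',np.hstack([cv2.resize(w,(400,300)),cv2.resize(s,(400,300))]))
E
```

```text
time: 4.35
tool_pos: [546.5, -123.1, 190.3]
tcp_rot: [3.141, 0.0, 1.131]
contact_force: [0.2, -1.0, 0.6]
grip_width: 0.2
finger_force: 0.0
time: 4.77
tool_pos: [537.5, -142.1, 190.6]
tcp_rot: [3.142, -0.0, 1.132]
contact_force: [0.0, 0.8, 0.4]
grip_width: 0.5
finger_force: 0.0
[ 537.45973452 -142.05330942  190.55059974] {'fx': 309.0104011183945, 'fy': 309.0104011183945, 'cx': 252.97427552345812, 'cy': 190.56797335786402, 'origin': array([569.27579641, -74.80922485, 282.32342868]), 'rotation': array([-0.27742993, -0.00064865, -0.43975519])}
```

View pics/near2.png

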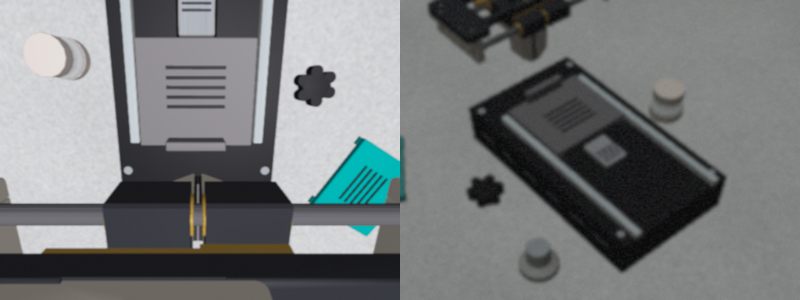

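The tab is now flush: scene crop (605,150), with no side wall showing. The rib is at wrist (196,145). I'll check the lateral alignment and the distance to the rib.

Run:
```python
from h import *
ci=viewer.camera_info('wrist')
u=np.array([np.cos(1.131),np.sin(1.131)]);v=np.array([-u[1],u[0]]);c=np.array([584.3,-42.3])
f=lambda p,z:np.round([(plane(ci,p,z)[:2]-c)@u,(plane(ci,p,z)[:2]-c)@v],1)
k=1.28
print('screws',f((128*k,171*k),60),f((265*k,171*k),60))
print('rib rear top?',f((166*k,150*k),91),f((226*k,150*k),91),'if z73',f((166*k,150*k),73))
print('cover front',f((136*k,38*k),73),f((257*k,38*k),73))
t=np.array([537.5,-142.1]);print('tool',(t-c)@u,(t-c)@v)
```

```text
screws [-121.7   68.1] [-121.7  -66.6]
rib rear top? [-91.2  25.8] [-91.2 -23.7] if z73 [-96.4  28.2]
cover front [-3.4 48.9] [ -3.4 -47.6]
tool -110.22821455546115 -0.14393024428170537
```

Aligned within 1 mm, with about 9 mm clearance to the rib. Descend and push.

```bash
python3 -m creep '0 0 -0.02 0 0 0 0;0 0 -0.02 0 0 0 0;0 0 -0.008 0 0 0 0;0 0 0 0 0 0 0;0 0 0 0 0 0 0;0 0 0 0 0 0 0'
python3 -m creep '0.0017 0.0036 0 0 0 0 0;0.0017 0.0036 0 0 0 0 0;0.0017 0.0036 0 0 0 0 0;0.0017 0.0036 0 0 0 0 0;0.0017 0.0036 0 0 0 0 0;0.0017 0.0036 0 0 0 0 0;0.0017 0.0036 0 0 0 0 0;0.0017 0.0036 0 0 0 0 0'
```

```text
time: 5.37
tool_pos: [537.8, -142.8, 143.7]
tcp_rot: [3.14, -0.0, 1.131]
contact_force: [0.4, 0.1, 0.8]
grip_width: 0.3
finger_force: 0.0
time: 6.03
tool_pos: [550.9, -113.6, 142.8]
tcp_rot: [3.141, 0.0, 1.131]
contact_force: [-0.8, -1.6, 0.7]
grip_width: 0.5
finger_force: 0.6
```

```bash
python3 -m creep '0.0021 0.0045 0 0 0 0 0;0.0021 0.0045 0 0 0 0 0;0.0021 0.0045 0 0 0 0 0;0.0021 0.0045 0 0 0 0 0;0.0021 0.0045 0 0 0 0 0;0.0021 0.0045 0 0 0 0 0;0.0021 0.0045 0 0 0 0 0;0.0022 0.0045 0 0 0 0 0'
python3 -m creep '0.0021 0.0045 0 0 0 0 0;0.0021 0.0045 0 0 0 0 0;0.0021 0.0045 0 0 0 0 0;0.0021 0.0045 0 0 0 0 0;0.0021 0.0045 0 0 0 0 0;0.0021 0.0045 0 0 0 0 0;0.0022 0.0045 0 0 0 0 0;0 0 0 0 0 0 0'
```

```text
time: 6.7
tool_pos: [567.8, -77.5, 142.7]
tcp_rot: [3.142, 0.0, 1.131]
contact_force: [-1.2, 0.0, 0.9]
grip_width: 0.3
finger_force: 0.6
time: 7.37
tool_pos: [582.8, -45.5, 142.7]
tcp_rot: [3.141, -0.001, 1.131]
contact_force: [0.4, -0.1, -0.2]
grip_width: 0.5
finger_force: 0.0
```

Cover origin is now estimated at about +51 mm, within 30–90. Back off, rise, and check.

```bash
python3 -m creep '-0.0043 -0.009 0 0 0 0 0;-0.0043 -0.009 0 0 0 0 0;0 0 0.03 0 0 0 0;0 0 0.03 0 0 0 0;-0.01 -0.021 0.03 0 0 0 0;-0.01 -0.021 0.02 0 0 0 0;-0.01 -0.021 0 0 0 0 0;-0.01 -0.021 0 0 0 0 0'; python3 -m creep '0 0 0 0 0 0 0;0 0 0 0 0 0 0;0 0 0 0 0 0 0;0 0 0 0 0 0 0'
python3 - <<'E'
from plant import viewer
from h import *
ci=viewer.camera_info('wrist');print(ci)
w=viewer.capture('wrist')[:,:,::-1]; s=viewer.capture('scene')[:,:,::-1][100:290,150:380]
cv2.imwrite('pics/near3.png',np.hstack([cv2.resize(w,(400,300)),cv2.resize(s,(400,300))]))
E
```

```text
time: 8.03
tool_pos: [533.1, -150.5, 254.5]
tcp_rot: [3.138, 0.0, 1.13]
contact_force: [0.1, -0.4, 0.0]
grip_width: 0.5
finger_force: 0.0
time: 8.37
tool_pos: [533.8, -148.1, 252.5]
tcp_rot: [-3.141, -0.0, 1.131]
contact_force: [-0.7, -0.1, 1.4]
grip_width: 0.5
finger_force: 0.0
{'fx': 309.0104011183945, 'fy': 309.0104011183945, 'cx': 252.97427552345812, 'cy': 190.56797335786402, 'origin': array([565.68479332, -80.95904834, 344.2884798 ]), 'rotation': array([-2.77427791e-01, -2.05610553e-04, -4.40346817e-01])}
```

View pics/near3.png

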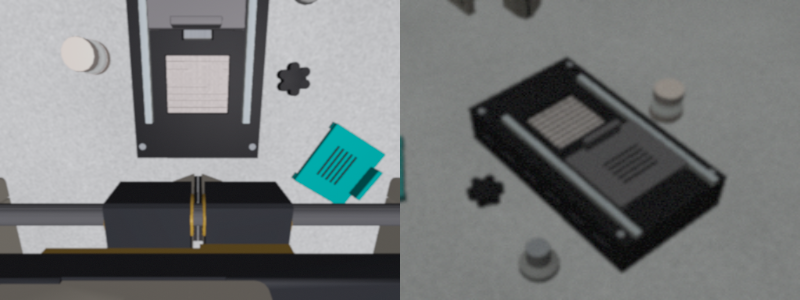

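The filter is fully uncovered: wrist (197,83), scene crop (568,122). The cover lies flat between the rails and short of the ledge end, and the nozzle, jar and knob stand where they were. Handing in.

```bash
python3 -c "
from plant import order
print(order.close_job())"
```

```text
the job is handed in; nothing more can be done
None
```

I pressed the snap tab to its stop, then pushed the cover over it to about x = +50 mm; it lies flat on the ledge, the filter is wholly uncovered, the small things stand untouched, and the job was handed in after about 8.5 s (verdict not shown).

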